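# Scan, then index the tube carriage one hole on

## Robot

A 6-joint arm with a two-finger parallel gripper is mounted at the origin on the work surface. World frame = base frame: x ahead of the robot, y to its left, z up, the work surface at z = 0. Lengths are in m, angles in rad, forces in N, time in s.
With the tool pointing down it reaches from about 0.375 to 0.9 m from the base axis. Payload 3.1 kg.
Tool frame: the origin (TCP) lies between the finger pads; the fingertips stand manip.finger_overhang ahead of it and the grasp point (between the pads) lies 5 mm behind it (manip.finger_overhang is the distance from the TCP to the fingertips, in m); z points along the fingers, y is the line along which they close (so a half turn about z gives the same grasp; the last joint's range is limited). The gripper opens to 85 mm and grips with 20 to 120 N. Pads are 22 mm wide; open, the fingers measure 114 mm over their backs; the gripper's body (76 mm by 85 mm) begins 54 mm behind the grasp point. The pads swing forward as they close: fully open they stand 13 mm farther back than shut.
Start: joints at [-1.466, 0.527, 1.433, -0, 1.181, -0.178], TCP at [0.174, -0.6, 0.245] pointing down, gripper open.
Joint ranges: [-3.08, 3.08], [-0.75, 2.2], [0.22, 2.44], [-1.43, 4.57], [0, 2.65], [-2.85, 2.85]. Speed limits (rad/s): [2.79, 2.79, 3.14, 3.14, 3.14, 3.14].

## Interface

Orientations are given as a unit quaternion [x, y, z, w].
In Python, from station import manip gives the robot as it stands.
- The arm moves only by the tool drive_tool, never from a script. Its argument "plan" is a list of rows, each a list of 7 numbers: the shift along the tool's x, y, z in m, then the turn, a rotation vector about the tool's x, y, z in degrees, then the opening, from -1 (shut) to 1 (fully open). In form: [[x, y, z, wx, wy, wz, gripper], ...]. A call has 1 to 10 rows; each row shifts and turns the commanded pose from where the row before left it, along the tool's axes as they then stand; what a row does not reach is not made up. A row lasts 1/10 s, in which the tool goes at most 50 mm and 8.59 degrees, less where a joint would pass 70% of its speed; a pose out of reach is approached as far as the arm can. A call is refused whole if a number of a shift passes 0.05 or a number of a turn 8.59, either way. A call with a gripper value outside its range is refused whole. The fingers move at their own pace and stop on an object; "newtons" is the grip in N (left out, the last holds). Time passes only in rows, so rows that do not move let the fingers close. It gives the time, the measured TCP pose, the force, the opening and the grip force at its end, in the units of the state.
- manip.sense(): the state, without advancing time (a new reading comes with each control period).
- manip.snapshot(name): name is "side" or "top" or "wrist"; returns a dict with "image" (480x640x3 uint8, red, green, blue), "z_map" (480x640 float32, m along the optical axis (not along the pixel's ray), 0 where there is no reading), "fov_y" (degrees; the focal length in pixels is half the picture's height over the tangent of half this angle, whatever the lens; pixels are square), "cx", "cy" (the principal point, pixels), "k1" (the pictures are not rectified: a ray, as slopes to the right and down, at radius r is drawn at 1 + k1 r^2 times it, then the intrinsics apply), "extrinsics" (4x4, takes a point from camera to world coordinates); the wrist camera has in their place "mount" (4x4, takes a point from camera to tool coordinates, whose origin is the TCP and whose axes are the flange's). Camera axes: x right, y up, looking along -z (the intrinsics and any distortion apply to the point x, -y, -z); pixel columns grow to the right and rows downward; lengths in m; the calibration is good to about 2 mm. A picture is of the moment at which its call begins: read the wrist's pose just before it.
- manip.sign_off(): hands the job in; it is judged then, once.
The state is a dict: "t": time; "q": joint angles; "qd": joint speeds; "tau": joint torques, N m; "tcp_pos": TCP position; "tool_rot": TCP orientation; "force": force on the tool from outside, world axes, zero at the start; "ft_torque": the same for the moment, N m; "finger_gap": opening from 0.0 (shut) to 1.0 (fully open); "gripper_force": force on a finger pad.
Only numpy, scipy, OpenCV 4.12 (cv2) and the standard library are available. Lean on these libraries where they do the work, as an engineer would, in place of code of your own. Each camera call takes 0.05 s, during which the arm holds its last target. There are 200 camera calls.

## Task

Log the tubes by squeezing the hand scanner's trigger all the way in and letting it spring back out. Then pull up the locking plunger on the tube carriage, slide the carriage one hole along its rail towards the side where the scanner stands, and push the plunger fully home in that hole; the plunger stays home only while it is pushed, so finish with the gripper still holding it pressed home. Leave the other things on the bench where they are.

Things in the scene. Friction and masses are not known exactly. Their poses are not given: they have to be found in the camera images.
- scanner: hand scanner clamped upside down in a stand fixed to the bench (foot 120 x 90 mm), left or right of the rail's middle, nearer the robot. Origin: centre of the foot's underside; z up; x the way it looks, away from the robot. Upright grip over the origin, 30 mm in x, 28 mm in y, z = 72 to 161 mm; head and clamp below it, z = 10 to 72 mm, 108 mm long, 74 mm wide. The trigger is on the grip's +x side
- trigger_pad (a point): point on the trigger's front face, 50 mm above its hinge; at rest 39 mm ahead (+x) of and 128 mm above the scanner's origin, fully squeezed 27 mm ahead: grip and trigger then measure 42 mm in x, at rest 54 mm. The trigger is a black paddle 18 mm wide, 10 mm thick, z = 78 (hinge, 22 mm ahead of the origin) to 142 mm, its top leaning away from the grip
- trigger (a joint): angle of the trigger, rad: 0 at rest (out), 0.25 fully squeezed towards the grip (-x of the scanner); the spring returns it, about 8 N at the pad when fully squeezed
- rail: indexing rail fixed to the bench: aluminium bar 300 mm long in y, 50 mm wide in x, top at z = 45 mm, base plate 90 mm wide, end stops 58 mm high. Origin: centre of its underside; z up; y along the rail, to the robot's left within 0.2 rad. Five 12 mm holes in the top at y = -80, -40, 0, 40 and 80 mm; the grey carriage rides on it
- carriage (a joint): position of the carriage along the rail's y, m: 0 with the plunger over the middle hole, where it starts (play +-2 mm in a hole), +0.040 one hole to +y, -0.040 one hole to -y. About 2 N of friction when the pin is up; locked while the pin is in a hole
- plunger (a joint): height of the plunger, m: 0 fully home (stop). Left alone in a hole its spring rests it at 0.004, half engaged but locking; holding it home takes about 5 N. Its 8 mm round-tipped pin is clear of the rail above 0.010; holding it at 0.013 takes about 11 N; top stop 0.016. Let go between holes it rests at about 0.010
- knob_top (a point): centre of the top face of the plunger's upright black knob, a cylinder 26 mm across and 26 mm tall, over the carriage's middle; 106 mm above the bench when fully home, about 110 mm at the start. Under the knob, above the carriage's top, is a steel boss 28 mm across and 10 mm high. Grasp it by its sides from above
- carriage_top (a point): centre of the carriage's flat top, 61 mm above the bench, hidden under the plunger; the carriage is a grey saddle 66 mm in the rail's x by 60 mm in y, with three capped tubes in a shelf on its robot side (72 to 40 mm towards the robot from its middle, 104 mm long along the rail, tops 78 mm above the bench)
- mixer: vortex mixer, a white tapered drum 110 mm across and 111 mm high, fixed to the bench on the other side of the rail's middle from the scanner; bystander; origin under its centre
- reagent_bottle: loose amber reagent bottle with white cap, 70 mm across, 150 mm tall; origin under its centre; bystander
- beaker: loose glass beaker, 70 mm across, 85 mm tall; origin under its centre; bystander
- jar: loose small white jar, 44 mm across, 55 mm tall; origin under its centre; bystander, stands between the scanner and the mixer in front of the rail
- tip_box: loose pipette tip box, 85 x 120 x 68 mm; origin under its centre; bystander
- marker: loose marker pen lying down, 125 mm long, 15 mm thick; origin under its centre; bystander
- spatula: loose steel spatula lying flat, 180 mm long; origin under its middle; bystander
Mind the look-alikes: they are no part of the job. Leave any orange, red or yellow look-alike of the scanner alone.

How it is judged:
On the way, in this order (a step that is already met when the one before it is completed fails the run):
1. trigger squeezed all the way in, with the carriage still in its starting hole (value of joint trigger above 0.21 rad and value of joint carriage between -0.005 and 0.005 m), for 0.1 s.
2. trigger let go and sprung back out, with the carriage still in its starting hole (value of joint trigger below 0.04 rad and value of joint carriage between -0.005 and 0.005 m), for 0.1 s.
3. plunger pulled up out of its hole (value of joint plunger above 0.009 m), for 0.1 s.
4. carriage at the next hole towards the scanner, plunger pushed fully home (((y of scanner in the frame of rail above 0 m and value of joint carriage between 0.035 and 0.045 m) or (not (y of scanner in the frame of rail above 0 m) and value of joint carriage between -0.045 and -0.035 m)) and value of joint plunger below 0.0015 m), for 0.3 s.
At the end, for the whole second after the job is handed in: the carriage is at rest at the next hole on the scanner's side (within 5 mm), the plunger is held within 1.5 mm of fully home by the gripper, which still touches it with more than 1.5 N, and the trigger is out (under 0.04 rad) (all of step 4 and contact force between the fingers and rail above 1.5 N and value of joint trigger below 0.04 rad and velocity of joint carriage between -0.01 and 0.01 m/s); the arm keeps its last pose, push and grip.
It fails at once if a loose bystander is moved by more than 30 mm or tipped (distance of any of reagent_bottle, beaker, jar, tip_box, marker, spatula from where it was at the start of the episode above 0.03 m or angle between any of reagent_bottle, beaker, jar, tip_box's own z axis and vertical above 0.5 rad).
It also fails if it takes over 45 s, if anything falls off the work surface, if the arm or the gripper's body presses on something with over 40 N, if the wrist force passes 120 N, or if a joint passes its speed limit or range.

## Working session

There is one attempt and no reset: what is moved stays moved. The work goes in short steps, Python scripts to look and compute and a tool call to move; the robot and the scene stay as the last step left them, time stands still between calls to the robot, and variables do not carry over. Pictures are saved under pics/ and viewed, at most 10 in all, crops included, and the job is handed in when it is done.

Besides the shell and the picture viewer there is one more tool, called after "Call:" by a JSON object that holds its "name" and its "arguments", one argument or row to a line. drive_tool: Moves the arm, as the interface text tells. Its arguments: {"type":"object","properties":{"plan":{"type":"array"},"newtons":{"type":"number"}},"required":["plan"]}

```bash
mkdir -p pics; ls; cat > h.py <<'E'
import numpy as np, cv2, pickle
from station import manip
def snap(name, save=None):
    s=manip.sense(); d=manip.snapshot(name); 
    if name=="wrist":
        from scipy.spatial.transform import Rotation as R
        T=np.eye(4);T[:3,:3]=R.from_quat(s["tool_rot"]).as_matrix();T[:3,3]=s["tcp_pos"]
        d["extrinsics"]=T@np.array(d["mount"])
    if save: cv2.imwrite("pics/"+save+".png",d["image"][:,:,::-1]); pickle.dump(d,open("pics/"+save+".pkl","wb"))
    return d
def cloud(d):
    f=240/np.tan(np.radians(d["fov_y"])/2)
    K=np.array([[f,0,d["cx"]],[0,f,d["cy"]],[0,0,1]])
    v,u=np.mgrid[0:480,0:640].astype(np.float64)
    xd=np.stack([(u-d["cx"])/f,(v-d["cy"])/f],-1); 
    x=xd.copy()
    for _ in range(20): x=xd/(1+d["k1"]*(x**2).sum(-1,keepdims=True))
    z=d["z_map"].astype(float)
    P=np.stack([x[...,0]*z,-x[...,1]*z,-z],-1)
    E=np.array(d["extrinsics"])
    W=P@E[:3,:3].T+E[:3,3]; W[z<=0]=np.nan
    return W
E
python3 - <<'E'
from h import *
print(manip.sense(), manip.finger_overhang)
for n in ("top","side"):
    d=snap(n,n+"0"); print(n,d["fov_y"],d["k1"],np.round(d["extrinsics"],3).tolist())
E
```

```text
pics
{'t': 0.0, 'q': array([-1.46652936e+00,  5.28457246e-01,  1.43390341e+00,  1.53138962e-05,
        1.18139261e+00, -1.78521693e-01]), 'qd': array([ 0.00065213, -0.00196787, -0.0013211 , -0.00144477,  0.00107422,
        0.00045487]), 'tau': array([-1.81052306e-03, -4.42357779e+01, -1.78023702e+01, -2.29249581e-04,
        8.24261428e-03,  1.01091572e-05]), 'tcp_pos': array([ 0.17434351, -0.59947905,  0.24433871]), 'tool_rot': array([ 9.90020297e-01,  1.40920700e-01,  4.71753623e-05, -1.07929798e-03]), 'force': array([-1.01425465, -0.22141544,  0.60965259]), 'ft_torque': array([-0.05625873,  0.01833387,  0.03423823]), 'gripper_force': 0.0, 'finger_gap': 0.9995807815254582} 0.014
top 43.79584526527235 -0.04905522629521176 [[0.007, 0.996, -0.084, 0.431], [-1.0, 0.006, -0.006, -0.11], [-0.005, 0.084, 0.996, 1.415], [0.0, 0.0, 0.0, 1.0]]
side 47.460753861242274 -0.11069944449305821 [[0.998, 0.039, -0.047, 0.453], [-0.061, 0.725, -0.686, -1.125], [0.008, 0.687, 0.726, 1.166], [0.0, 0.0, 0.0, 1.0]]
```

View pics/top0.png

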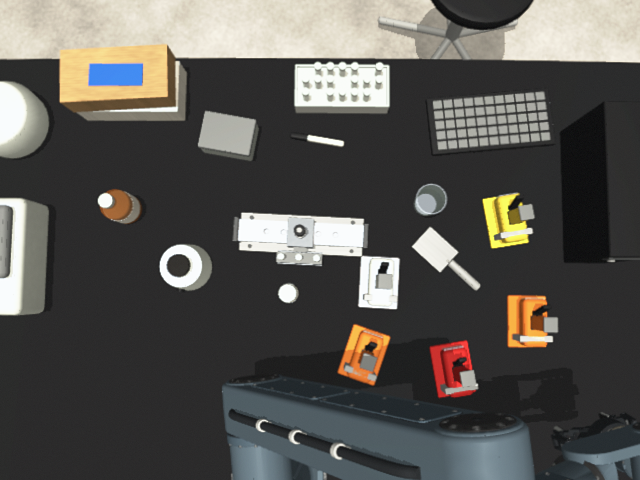

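View pics/side0.png

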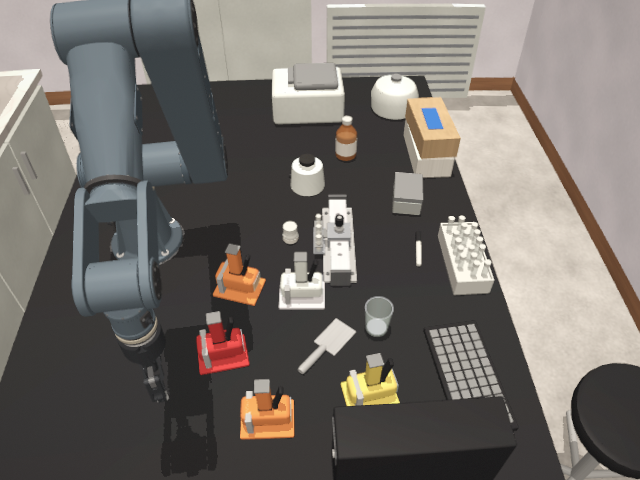

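The real scanner is the white one (top view px 380,282, side view px 302,290), right of the rail's middle, so the carriage goes to -y. Its trigger is at px (384,266) in the top view. The knob is at (300,231), the rail runs from px 237 to 366, and the jar is at (288,293). An orange look-alike stands at (366,355). Now I'll measure.

```bash
python3 - <<'E'
from h import *
for n in ("top0","side0"):
    d=pickle.load(open(f"pics/{n}.pkl","rb")); W=cloud(d); im=d["image"].astype(int)
    br=im.sum(-1)
    x,y,z=W[...,0],W[...,1],W[...,2]
    def rep(nm,m):
        p=W[m]; 
        if len(p)<4: print(n,nm,len(p));return
        r=cv2.minAreaRect(p[:,:2].astype(np.float32)*1000)
        print(n,nm,len(p),"med",np.median(p,0).round(4),"min",p.min(0).round(3),"max",p.max(0).round(3),"rect",np.round(r[0],1),np.round(r[1],1),round(r[2],2))
    u0,v0=(300,231) if n=="top0" else (339,220)
    vv,uu=np.mgrid[0:480,0:640]
    # coarse world location
    kc=W[v0,u0]; print(n,"knobpix",kc)
    near=np.hypot(x-kc[0],y-kc[1])<0.04
    rep("knob",near&(z>0.095)&(z<0.125))
    railm=(np.abs(z-0.045)<0.006)&(np.abs(x-kc[0])<0.08)&(np.abs(y-kc[1])<0.2)&(br>350)
    rep("railtop",railm)
    rep("carr", (np.abs(z-0.061)<0.004)&(np.hypot(x-kc[0],y-kc[1])<0.06))
    u1,v1=(385,282) if n=="top0" else (301,256)
    g=W[v1,u1]; print("grip pix",g)
    ns=np.hypot(x-g[0],y-g[1])<0.09
    rep("griptop",ns&(z>0.152)&(z<0.175))
    rep("gripside",ns&(z>0.12)&(z<0.152)&(br>250))
    rep("trig dark",ns&(z>0.115)&(z<0.152)&(br<200))
    rep("foot",ns&(z>0.004)&(z<0.016)&(br>350))
    rep("head",ns&(z>0.05)&(z<0.08)&(br>350))
d=pickle.load(open("pics/top0.pkl","rb"));im=d["image"][190:320,220:420,::-1]
cv2.imwrite("pics/c1.png",cv2.resize(im,None,fx=4,fy=4,interpolation=cv2.INTER_CUBIC))
E
```

```text
top0 knobpix [ 0.56120122 -0.04946629  0.11275467]
top0 knob 112 med [ 0.5635 -0.049   0.1102] min [ 0.552 -0.06   0.095] max [ 0.578 -0.036  0.117] rect [563.9 -48.1] [24.5 23.9] 23.63
top0 railtop 2338 med [ 0.5594 -0.0504  0.0459] min [ 0.484 -0.212  0.039] max [0.596 0.097 0.051] rect [540.7 -58. ] [311.9  98.6] 86.96
top0 carr 523 med [ 0.5618 -0.0474  0.0613] min [ 0.53  -0.079  0.057] max [ 0.598 -0.017  0.065] rect [564.2 -47.9] [60.  66.3] 87.73
grip pix [ 0.45011791 -0.23075308  0.16299518]
top0 griptop 218 med [ 0.4522 -0.2311  0.1615] min [ 0.436 -0.246  0.156] max [ 0.467 -0.216  0.168] rect [ 451.5 -231.1] [29.8 31.5] 89.4
top0 gripside 24 med [ 0.4836 -0.2319  0.1392] min [ 0.444 -0.242  0.121] max [ 0.493 -0.217  0.145] rect [ 468.5 -229.1] [18.4 52.6] 77.96
top0 trig dark 42 med [ 0.4846 -0.2311  0.1376] min [ 0.479 -0.237  0.116] max [ 0.491 -0.225  0.147] rect [ 485.  -231.1] [12.4 12.1] 89.81
top0 foot 674 med [ 0.4569 -0.201   0.0104] min [ 0.392 -0.279  0.004] max [ 0.53  -0.17   0.016] rect [ 460.4 -222.5] [109.2 135.8] 87.61
top0 head 869 med [ 0.4337 -0.2238 
[... 616 characters left out ...]
e0 griptop 141 med [ 0.4508 -0.235   0.1597] min [ 0.435 -0.251  0.152] max [ 0.468 -0.214  0.167] rect [ 451.6 -231.9] [36.6 32.1] 86.58
side0 gripside 96 med [ 0.4506 -0.2448  0.1362] min [ 0.437 -0.249  0.12 ] max [ 0.465 -0.237  0.152] rect [ 450.1 -244.1] [ 9.3 28.3] 81.45
side0 trig dark 54 med [ 0.4865 -0.2397  0.1324] min [ 0.476 -0.246  0.115] max [ 0.492 -0.224  0.145] rect [ 484.4 -234.7] [22.1 15.2] 87.17
side0 foot 563 med [ 0.4612 -0.2603  0.009 ] min [ 0.39  -0.281  0.004] max [ 0.529 -0.167  0.016] rect [ 459.6 -222.7] [114.9 137.1] 88.29
side0 head 725 med [ 0.4423 -0.2487  0.0692] min [ 0.398 -0.269  0.05 ] max [ 0.533 -0.193  0.08 ] rect [ 465.6 -231.5] [ 75.8 135.4] 89.75
```

View pics/c1.png

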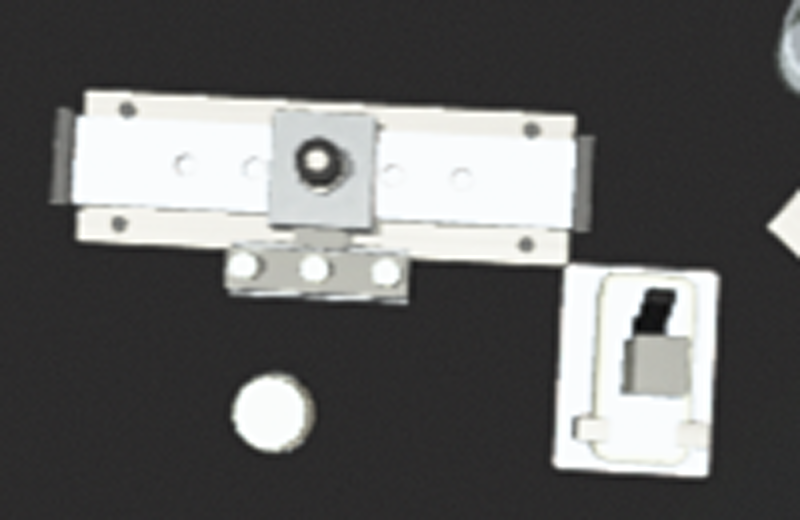

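Call:
{"name": "drive_tool", "arguments": {
  "plan": [
    [0,0,-0.005,0,0,-7.9,1],
    [0,0,-0.005,0,0,-7.9,1],
    [0,0,0,0,0,-7.9,1],
    [0,0,0,0,0,-7.9,1],
    [0,0,0,0,0,-7.9,1],
    [0,0,0,0,0,-7.9,1],
    [0,0,0,0,0,-7.9,1],
    [0,0,0,0,0,-7.9,1],
    [0,0,0,0,0,-7.9,1],
    [0,0,0,0,0,0,1]
  ],
  "newtons": 30
}}

```text
t: 1.1
tcp_pos: [0.1743, -0.5998, 0.2547]
tool_rot: [0.724, 0.69, 0.0, -0.0]
force: [-0.3, -0.2, 0.4]
finger_gap: 1.0
gripper_force: 0.0
```

```bash
cat >> h.py <<'E'
def delta(target):
    from scipy.spatial.transform import Rotation as R
    s=manip.sense(); r=R.from_quat(s["tool_rot"]); M=r.as_matrix()
    print("t",round(s["t"],2),"tcp",s["tcp_pos"].round(4),"xyaw",np.degrees(np.arctan2(M[1,0],M[0,0])).round(2),"tilt",M[:,2].round(3),"F",s["force"].round(1),"gap",round(s["finger_gap"],3),"gf",round(s["gripper_force"],1))
    print("tool delta",(r.inv().apply(np.array(target)-s["tcp_pos"])).round(4))
E
python3 -c "
from h import *
delta([0.4595,-0.2319,0.25])"
```

```text
t 1.1 tcp [ 0.1743 -0.5998  0.2547] xyaw 87.29 tilt [-0.     0.001 -1.   ] F [-0.3 -0.2  0.4] gap 1.0 gf 0.0
tool delta [0.3809 0.2674 0.0052]
```

Call:
{"name": "drive_tool", "arguments": {
  "plan": [
    [0.038,0.0267,0,0,0,0,1],
    [0.038,0.0267,0,0,0,0,1],
    [0.038,0.0267,0,0,0,0,1],
    [0.038,0.0267,0,0,0,0,1],
    [0.038,0.0267,0,0,0,0,1],
    [0.038,0.0267,0,0,0,0,1],
    [0.038,0.0267,0,0,0,0,1],
    [0.038,0.0267,0,0,0,0,1],
    [0.038,0.0267,0,0,0,0,1],
    [0,0,0,0,0,0,1]
  ]
}}

```text
t: 2.1
tcp_pos: [0.4327, -0.265, 0.2552]
tool_rot: [0.722, 0.692, 0.001, -0.001]
force: [-0.7, 0.2, 0.3]
finger_gap: 0.998
gripper_force: 0.0
```

```bash
python3 -c "
from h import *
delta([0.4595,-0.2319,0.25])
d=snap('wrist','w1');W=cloud(d);z=W[...,2];br=d['image'].astype(int).sum(-1)
for nm,m in (('grip',(z>.153)&(z<.17)),('trig',(z>.115)&(z<.15)&(br<200)),('foot',(z>.005)&(z<.014)&(br>350)),('head',(z>.055)&(z<.075)&(br>300))):
    m&=np.hypot(W[...,0]-.452,W[...,1]+.232)<.09
    p=W[m]
    if len(p)>5: r=cv2.minAreaRect(p[:,:2].astype(np.float32)*1000); print(nm,len(p),np.median(p,0).round(4),np.round(np.percentile(p,[2,98],axis=0),4).tolist(),r)
"
```

```text
t 2.1 tcp [ 0.4327 -0.265   0.2552] xyaw 87.51 tilt [ 0.     0.002 -1.   ] F [-0.7  0.2  0.3] gap 0.998 gf 0.0
tool delta [0.0342 0.0254 0.0053]
grip 2190 [ 0.4504 -0.2294  0.1603] [[0.4351, -0.2441, 0.1586], [0.4658, -0.2158, 0.1616]] ((450.6349792480469, -230.12559509277344), (29.591251373291016, 31.9344539642334), 87.38658142089844)
trig 660 [ 0.4833 -0.231   0.1371] [[0.4772, -0.2398, 0.1156], [0.4917, -0.2232, 0.1415]] ((477.6062927246094, -230.43838500976562), (18.153606414794922, 30.205001831054688), 80.46487426757812)
foot 2556 [ 0.4644 -0.1938  0.0093] [[0.3933, -0.2739, 0.0071], [0.5238, -0.1737, 0.011]] ((460.2364501953125, -219.47268676757812), (111.64616394042969, 137.98965454101562), 87.33345794677734)
head 4793 [ 0.429  -0.2177  0.0707] [[0.3993, -0.2584, 0.059], [0.5051, -0.1952, 0.0726]] ((465.36895751953125, -227.21145629882812), (138.69549560546875, 72.88409423828125), 0.9711027145385742)
```

View pics/w1.png

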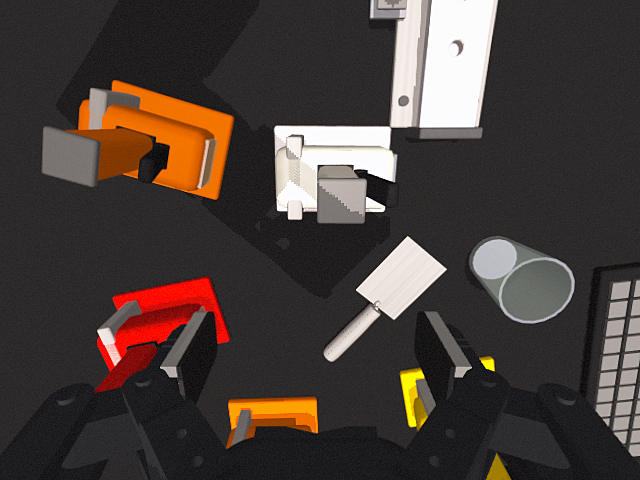

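The wrist view shows the white scanner (grip top px 341,195, trigger px 378,188). This agrees with the overhead data to about 1.5 mm. Next I align the jaws and go down around the grip.

Call:
{"name": "drive_tool", "arguments": {
  "plan": [
    [0.0355,0.024,0,0,0,0,1],
    [0,0,0,0,0,0,1],
    [0,0,0.03,0,0,0,1],
    [0,0,0.03,0,0,0,1],
    [0,0,0.025,0,0,0,1],
    [0,0,0.02,0,0,0,1],
    [0,0,0.02,0,0,0,1],
    [0,0,0.01,0,0,0,1],
    [0,0,0,0,0,0,1],
    [0,0,0,0,0,0,1]
  ]
}}

```text
t: 3.15
tcp_pos: [0.4562, -0.2364, 0.1207]
tool_rot: [0.724, 0.69, -0.0, 0.0]
force: [0.6, 0.1, 0.9]
finger_gap: 1.0
gripper_force: 0.0
```

```bash
python3 -c "
from h import *
delta([0.458,-0.2305,0.12])"
```

```text
t 3.15 tcp [ 0.4562 -0.2364  0.1207] xyaw 87.23 tilt [ 0.    -0.001 -1.   ] F [0.6 0.1 0.9] gap 1.0 gf 0.0
tool delta [0.006  0.0015 0.0007]
```

Call:
{"name": "drive_tool", "arguments": {
  "plan": [
    [0.006,0.0015,0,0,0,0,1],
    [0,0,0,0,0,0,-1],
    [0,0,0,0,0,0,-1],
    [0,0,0,0,0,0,-1],
    [0,0,0,0,0,0,-1],
    [0,0,0,0,0,0,-1],
    [0,0,0,0,0,0,-1],
    [0,0,0,0,0,0,-1],
    [0,0,0,0,0,0,-1],
    [0,0,0,0,0,0,-1]
  ],
  "newtons": 30
}}

```text
t: 4.15
tcp_pos: [0.4569, -0.23, 0.1218]
tool_rot: [0.723, 0.691, -0.001, -0.0]
force: [-5.6, -1.8, 11.4]
finger_gap: 0.48
gripper_force: 28.9
```

```bash
python3 -c "
from h import *
delta([0.458,-0.2305,0.12])
snap('side','s1'); im=cv2.imread('pics/s1.png')[200:320,220:380]; cv2.imwrite('pics/s1c.png',cv2.resize(im,None,fx=4,fy=4))"
```

```text
t 4.15 tcp [ 0.4569 -0.23    0.1218] xyaw 87.35 tilt [-0.001 -0.001 -1.   ] F [-5.6 -1.8 11.4] gap 0.48 gf 28.9
tool delta [-0.0004  0.0012  0.0018]
```

Gap 0.48 is about 41 mm at 29 N, so the trigger is fully squeezed. Now I'll hold briefly, then release.

Call:
{"name": "drive_tool", "arguments": {
  "plan": [
    [0,0,0,0,0,0,-1],
    [0,0,0,0,0,0,-1],
    [0,0,0,0,0,0,1],
    [0,0,0,0,0,0,1],
    [0,0,0,0,0,0,1],
    [0,0,0,0,0,0,1],
    [0,0,0,0,0,0,1],
    [0,0,0,0,0,0,1],
    [0,0,0,0,0,0,1],
    [0,0,0,0,0,0,1]
  ]
}}

```text
t: 5.2
tcp_pos: [0.4579, -0.2295, 0.1203]
tool_rot: [0.724, 0.69, -0.0, -0.0]
force: [0.6, 0.8, -0.4]
finger_gap: 1.002
gripper_force: 0.0
```

Call:
{"name": "drive_tool", "arguments": {
  "plan": [
    [0,0,-0.02,0,0,0,1],
    [0,0,-0.03,0,0,0,1],
    [0,0,-0.04,0,0,0,1],
    [0,0,-0.04,0,0,0,1],
    [0,0,0,0,0,8,1],
    [0,0,0,0,0,8,1],
    [0,0,0,0,0,8,1],
    [0,0,0,0,0,8,1],
    [0,0,0,0,0,8,1],
    [0,0,0,0,0,8,1]
  ]
}}

```text
t: 6.2
tcp_pos: [0.4578, -0.2294, 0.2503]
tool_rot: [0.943, 0.334, -0.0, -0.0]
force: [-0.7, -0.8, -0.6]
finger_gap: 1.004
gripper_force: 0.0
```

Call:
{"name": "drive_tool", "arguments": {
  "plan": [
    [0,0,0,0,0,8.3,1],
    [0,0,0,0,0,8.3,1],
    [0,0,0,0,0,8.3,1],
    [0,0,0,0,0,8.3,1],
    [0,0,0,0,0,8.3,1],
    [0,0,0,0,0,0,1]
  ]
}}

```text
t: 6.8
tcp_pos: [0.4578, -0.2294, 0.2502]
tool_rot: [1.0, -0.019, -0.0, -0.0]
force: [0.0, 0.7, -0.8]
finger_gap: 1.003
gripper_force: 0.0
```

```bash
python3 -c "
from h import *
delta([0.5635,-0.0485,0.2])
d=snap('wrist','w2');W=cloud(d);z=W[...,2];br=d['image'].astype(int).sum(-1)
def rep(nm,m):
    p=W[m]
    if len(p)>5: r=cv2.minAreaRect(p[:,:2].astype(np.float32)*1000); print(nm,len(p),np.median(p,0).round(4),np.round(np.percentile(p,[2,98],axis=0),4).tolist(),np.round(r[0],1),np.round(r[1],1),round(r[2],2))
k=np.hypot(W[...,0]-.5635,W[...,1]+.0485)
rep('knob',(k<.03)&(z>.1)&(z<.118)); rep('carr',(k<.06)&(abs(z-.061)<.003))
s=np.hypot(W[...,0]-.4505,W[...,1]+.23)<.06
rep('trig',s&(z>.12)&(z<.15)&(br<200))
d=snap('top','t2');W=cloud(d);z=W[...,2];br=d['image'].astype(int).sum(-1)
s=np.hypot(W[...,0]-.4505,W[...,1]+.23)<.06
rep('trig top',s&(z>.12)&(z<.15)&(br<200))
"
```

```text
t 6.8 tcp [ 0.4578 -0.2294  0.2502] xyaw -2.18 tilt [-0.  0. -1.] F [ 0.   0.7 -0.8] gap 1.003 gf 0.0
tool delta [ 0.0988 -0.1848  0.0502]
knob 1358 [ 0.5621 -0.0502  0.1091] [[0.5505, -0.0594, 0.1008], [0.5732, -0.0364, 0.1111]] [562.2 -47.5] [25.7 24.6] 77.05
carr 4463 [ 0.5639 -0.055   0.0604] [[0.53, -0.0765, 0.0587], [0.5938, -0.0193, 0.0622]] [549.4 -46.9] [61.1 90.9] 87.49
trig 339 [ 0.4884 -0.2324  0.1399] [[0.4829, -0.2406, 0.1345], [0.4926, -0.224, 0.1417]] [ 485.7 -232.3] [16.8 14.3] 88.68
```

View pics/w2.png

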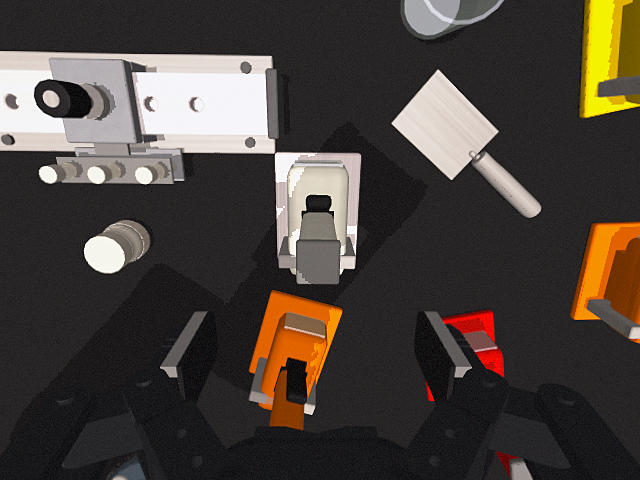

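Call:
{"name": "drive_tool", "arguments": {
  "plan": [
    [0.0196,-0.0371,0,0,0,0,1],
    [0.0196,-0.0371,0,0,0,0,1],
    [0.0196,-0.0371,0,0,0,0,1],
    [0.0196,-0.0371,0,0,0,0,1],
    [0.0196,-0.0371,0,0,0,0,1],
    [0,0,0.03,0,0,0,1],
    [0,0,0.02,0,0,0,1],
    [0,0,0,0,0,0,1],
    [0,0,0,0,0,0,1]
  ]
}}

```text
t: 7.8
tcp_pos: [0.563, -0.048, 0.2003]
tool_rot: [1.0, -0.019, -0.0, -0.0]
force: [0.6, -0.0, 0.2]
finger_gap: 1.001
gripper_force: 0.0
```

```bash
python3 -c "
from h import *
delta([0.563,-0.048,0.092])
d=snap('wrist','w3');W=cloud(d);z=W[...,2]
k=np.hypot(W[...,0]-.5635,W[...,1]+.0485)
p=W[(k<.03)&(z>.106)&(z<.114)];print(len(p),p.mean(0),cv2.minEnclosingCircle(p[:,:2].astype(np.float32)*1000))
"
```

```text
t 7.8 tcp [ 0.563  -0.048   0.2003] xyaw -2.13 tilt [-0.001  0.    -1.   ] F [ 0.6 -0.   0.2] gap 1.001 gf 0.0
tool delta [0.     0.     0.1083]
1059 [ 0.56360639 -0.04691825  0.10933538] ((562.778076171875, -46.83733367919922), 12.81076431274414)
```

Call:
{"name": "drive_tool", "arguments": {
  "plan": [
    [0,-0.0005,0.03,0,0,0,1],
    [0,0,0.03,0,0,0,1],
    [0,0,0.025,0,0,0,1],
    [0,0,0.023,0,0,0,1],
    [0,0,0,0,0,0,1],
    [0,0,0,0,0,0,-1],
    [0,0,0,0,0,0,-1],
    [0,0,0,0,0,0,-1],
    [0,0,0,0,0,0,-1],
    [0,0,0,0,0,0,-1]
  ],
  "newtons": 60
}}

```text
t: 8.85
tcp_pos: [0.5637, -0.0476, 0.0932]
tool_rot: [1.0, -0.019, 0.001, 0.0]
force: [0.3, -0.1, 1.0]
finger_gap: 0.289
gripper_force: 58.7
```

Call:
{"name": "drive_tool", "arguments": {
  "plan": [
    [0,0,0,0,0,0,-1],
    [0,0,0,0,0,0,-1],
    [0,0,0,0,0,0,-1],
    [0,0,0,0,0,0,-1]
  ]
}}

```text
t: 9.25
tcp_pos: [0.5637, -0.0475, 0.0925]
tool_rot: [1.0, -0.019, 0.001, 0.0]
force: [1.9, 0.4, 2.2]
finger_gap: 0.281
gripper_force: 58.7
```

Call:
{"name": "drive_tool", "arguments": {
  "plan": [
    [0,0,-0.003,0,0,0,-1],
    [0,0,-0.003,0,0,0,-1],
    [0,0,-0.003,0,0,0,-1],
    [0,0,0,0,0,0,-1],
    [0,0,0,0,0,0,-1],
    [0,0,0,0,0,0,-1]
  ]
}}

```text
t: 9.85
tcp_pos: [0.5636, -0.0476, 0.1008]
tool_rot: [1.0, -0.019, 0.0, 0.0]
force: [5.3, -0.7, -7.8]
finger_gap: 0.286
gripper_force: 59.3
```

```bash
python3 -c "
from h import *
delta([0.563,-0.048,0.101])
d=snap('top','t3')
W=cloud(d);z=W[...,2];k=np.hypot(W[...,0]-.5635,W[...,1]+.0485)
"
```

```text
t 9.85 tcp [ 0.5636 -0.0476  0.1008] xyaw -2.2 tilt [ 0.001 -0.    -1.   ] F [ 5.3 -0.7 -7.8] gap 0.286 gf 59.3
tool delta [-0.0005  0.0005 -0.0002]
```

Call:
{"name": "drive_tool", "arguments": {
  "plan": [
    [0,0,-0.0007,0,0,0,-1],
    [0,0.006,0,0,0,0,-1],
    [0,0.006,0,0,0,0,-1],
    [0,0.006,0,0,0,0,-1],
    [0,0.006,0,0,0,0,-1],
    [0,0.006,0,0,0,0,-1],
    [0,0.006,0,0,0,0,-1],
    [0,0.004,0,0,0,0,-1],
    [0,0,0,0,0,0,-1],
    [0,0,0,0,0,0,-1]
  ]
}}

```text
t: 10.9
tcp_pos: [0.5618, -0.0877, 0.1012]
tool_rot: [1.0, -0.019, 0.0, 0.0]
force: [5.9, -1.4, -8.6]
finger_gap: 0.285
gripper_force: 59.4
```

```bash
python3 -c "
from h import *
delta([0.562,-0.0876,0.101])
for n in ('top0','t4'):
    d=snap('top','t4') if n=='t4' else pickle.load(open('pics/top0.pkl','rb'))
    W=cloud(d);z=W[...,2]; yc=-.048 if n=='top0' else -.088
    # tube shelf / caps
    m=(abs(W[...,0]-.507)<.02)&(abs(W[...,1]-yc)<.07)&(z>.07)&(z<.085)
    p=W[m];print(n,len(p),np.percentile(p[:,1],[1,50,99]).round(4),p.mean(0).round(4))
cv2.imwrite('pics/t4c.png',cv2.resize(d['image'][190:320,220:420,::-1],None,fx=4,fy=4,interpolation=cv2.INTER_CUBIC))
"
```

```text
t 10.9 tcp [ 0.5618 -0.0877  0.1012] xyaw -2.21 tilt [ 0. -0. -1.] F [ 5.9 -1.4 -8.6] gap 0.285 gf 59.4
tool delta [ 0.0002 -0.0001  0.0002]
top0 107 [-0.0911 -0.0442  0.0007] [ 0.5065 -0.0445  0.0787]
t4 26 [-0.1315 -0.1269 -0.1225] [ 0.5017 -0.1272  0.0782]
```

View pics/t4c.png

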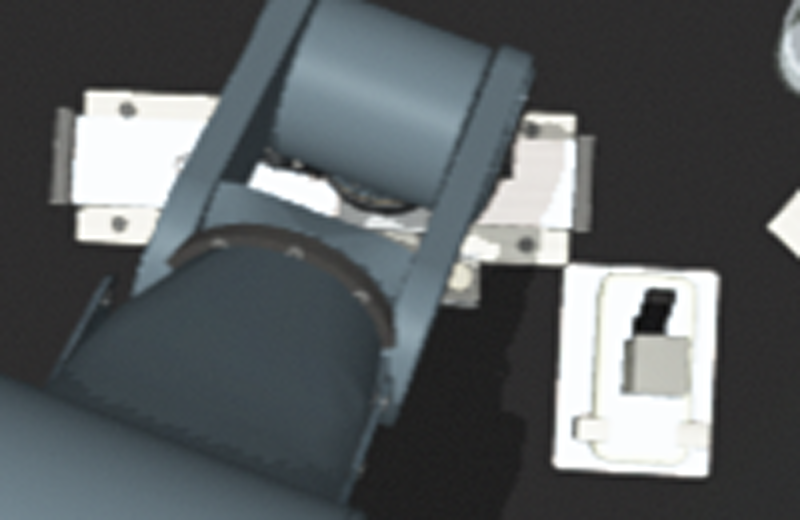

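The right tube cap went from px (387,272) to (461,278), and the shelf edge moved 40.4 mm, so the carriage is at the next hole. The trigger looks sprung out. Pressing home next.

Call:
{"name": "drive_tool", "arguments": {
  "plan": [
    [0,0,0.003,0,0,0,-1],
    [0,0,0.003,0,0,0,-1],
    [0,0,0.003,0,0,0,-1],
    [0,0,0.003,0,0,0,-1],
    [0,0,0.002,0,0,0,-1],
    [0,0,0,0,0,0,-1],
    [0,0,0,0,0,0,-1]
  ]
}}

```text
t: 11.65
tcp_pos: [0.5619, -0.0877, 0.0899]
tool_rot: [1.0, -0.019, 0.001, 0.0]
force: [1.1, -0.8, 9.4]
finger_gap: 0.287
gripper_force: 61.5
```

Call:
{"name": "drive_tool", "arguments": {
  "plan": [
    [0,0,0.001,0,0,0,-1],
    [0,0,0.001,0,0,0,-1],
    [0,0,0.001,0,0,0,-1],
    [0,0,0,0,0,0,-1],
    [0,0,0,0,0,0,-1]
  ]
}}

```text
t: 12.15
tcp_pos: [0.5621, -0.0877, 0.0897]
tool_rot: [1.0, -0.019, 0.001, 0.001]
force: [-3.4, 0.3, 28.1]
finger_gap: 0.286
gripper_force: 63.2
```

```bash
python3 -c "
from h import *
delta([0.562,-0.0876,0.0885])
d=snap('side','s5');W=cloud(d);z=W[...,2]
m=(np.hypot(W[...,0]-.562,W[...,1]+.0877)<.06)&(z>.05)&(z<.14)
v,u=np.where(m);print(u.min(),u.max(),v.min(),v.max())
p=W[(abs(W[...,0]-.505)<.02)&(abs(W[...,1]+.088)<.07)&(z>.07)&(z<.085)];print(len(p),np.percentile(p[:,1],[1,99]))
cv2.imwrite('pics/s5c.png',cv2.resize(d['image'][170:320,250:430,::-1],None,fx=4,fy=4,interpolation=cv2.INTER_CUBIC))
"
```

```text
t 12.15 tcp [ 0.5621 -0.0877  0.0897] xyaw -2.17 tilt [ 0.003 -0.001 -1.   ] F [-3.4  0.3 28.1] gap 0.286 gf 63.2
tool delta [-0.0001 -0.0001  0.0012]
319 351 226 257
75 [-0.13599082 -0.0387376 ]
```

View pics/s5c.png

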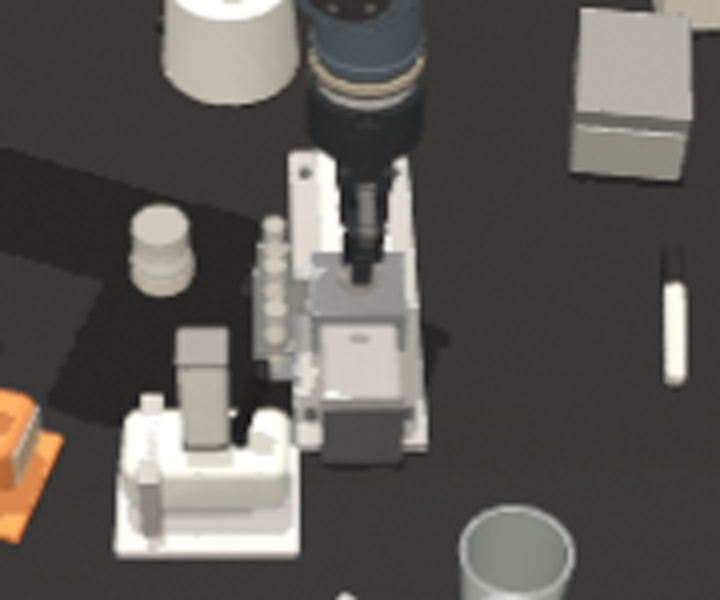

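The carriage is one hole along, with one free hole left at px (360,338), and the trigger is out. The plunger stops hard: 3 mm more command moved it 0.2 mm and raised the force by 19 N. I'll hold briefly and hand in.

Call:
{"name": "drive_tool", "arguments": {
  "plan": [
    [0,0,0,0,0,0,-1],
    [0,0,0,0,0,0,-1],
    [0,0,0,0,0,0,-1],
    [0,0,0,0,0,0,-1],
    [0,0,0,0,0,0,-1]
  ]
}}

```text
t: 12.7
tcp_pos: [0.562, -0.0877, 0.0897]
tool_rot: [1.0, -0.019, 0.001, 0.001]
force: [-3.5, 0.7, 28.3]
finger_gap: 0.286
gripper_force: 63.2
```

```bash
python3 -c "
from h import *
delta([0.562,-0.0876,0.0885]); print(manip.sign_off())"
```

```text
t 12.7 tcp [ 0.562  -0.0877  0.0897] xyaw -2.17 tilt [ 0.003 -0.001 -1.   ] F [-3.5  0.7 28.3] gap 0.286 gf 63.2
tool delta [-0.0001 -0.0001  0.0012]
the job is handed in; nothing more can be done
None
```

I handed the job in at 12.7 s, with no verdict shown: the trigger was squeezed and sprung back, the carriage moved one hole towards the scanner (-y), and the gripper is holding the plunger against a hard stop at about 28 N, which I take as fully home because the knob itself was hidden from the cameras.

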